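# Weigh out a portion of chocolate and drop it through the sprung gate

### The arm

A 6-joint arm with a two-finger parallel gripper is mounted at the origin on the work surface; the furniture and walls round the work are solid. World frame = base frame: x ahead of the robot, y to its left, z up, the work surface at z = 0. Lengths are in mm, angles in degrees, forces in N, time in s.
With the tool pointing down it reaches from about 400 to 925 mm from the base axis. Payload 3.4 kg.
Tool frame: the origin (TCP) lies midway between the tips of the shut fingers; the grasp point (between the pads) lies behind it (grip_depth is the x of the grasp point in the tool frame, in mm); x points along the fingers, y is the direction in which the jaws open and shut, and the axes are right-handed (so a half turn about x gives the same grasp; the last joint's range is limited). The gripper opens to 85 mm and grips with 20 to 120 N. Pads are 22 mm wide; open, the fingers measure 114 mm over their backs; the gripper's body (76 mm by 85 mm) begins 54 mm behind the grasp point. The pads swing forward as they close: fully open they stand 13 mm farther back than shut.
Start: joints at [62.538, 17.578, 86.31, -0, 76.112, -4.211], TCP at [227.007, 528.298, 231.305] pointing down, gripper open.
Joint ranges: [-179.03, 179.03], [-60, 130.46], [8.19, 133.38], [-81.62, 261.62], [5.75, 156.47], [-153.77, 153.77]. Speed limits (degrees/s): [147.25, 147.25, 180, 180, 180, 180].

### API

Orientations are given as a 3x3 rotation matrix whose columns are the frame's x, y, z axes.
In Python, from cell import get_state, read_camera, hand_in, grip_depth gives the robot as it stands.
- The arm moves only by the shell command python3 -m pendant 'ROWS' [FORCE]. ROWS is JSON, a list of rows, each an object with "gripper": the opening, from 0 (shut) to 1 (fully open); "delta_pos": the shift along the tool's x, y, z in m, a list of three; "twist": the turn about the tool's x in rad. A call has 1 to 20 rows; each row is the pose to reach, as a shift and turn from the pose commanded when the call began, along the tool's axes at that moment; what a row does not reach only later rows make up. A row lasts 1/10 s, in which the tool goes at most 50 mm and 8.59 degrees, less where a joint would pass 70% of its speed; a pose out of reach is approached as far as the arm can. A call with a gripper value outside its range is refused whole. The fingers move at their own pace and stop on an object; FORCE is the grip in N (left out, the last holds). Time passes only in rows, so rows that repeat a pose let the fingers close. It gives the time, the measured TCP pose, the force and the opening at its end, in the units of the state.
- get_state(): the state, without advancing time (a new reading comes with each control period).
- read_camera(name): name is "side" or "top" or "wrist"; returns a dict with "pixels" (384x512x3 uint8, red, green, blue), "fx", "fy", "cx", "cy" (pixels), "k1" (the pictures are not rectified: a ray, as slopes to the right and down, at radius r is drawn at 1 + k1 r^2 times it, then the intrinsics apply), "R" (3x3) and "t" (3): a world point X has camera coordinates R X + t; the wrist camera has in their place "tool_from_camera" (4x4, takes a point from camera to tool coordinates, whose origin is the TCP and whose axes are the tool frame's). Camera axes: x right, y down, z forward; pixel columns grow to the right and rows downward; lengths in mm; the calibration is good to about 2 mm. A picture is of the moment at which its call begins: read the wrist's pose just before it. There is no depth.
- hand_in(): hands the job in, once; it reports no verdict.
The state is a dict: "time": time; "q": joint angles; "dq": joint speeds; "joint_efforts": joint torques, N m; "tcp_pos": TCP position; "tcp_rot": TCP orientation; "ft_force": force on the tool from outside, world axes, zero at the start; "moment": the same for the moment, N m; "finger_gap": opening from 0.0 (shut) to 1.0 (fully open).
Only numpy, scipy, OpenCV 4.12 (cv2) and the standard library are available. Lean on these libraries where they do the work, as an engineer would, in place of code of your own. Each camera call takes 0.05 s, during which the arm holds its last target. There are 200 camera calls.

### The job

Finish weighing out a portion of baking chocolate: one block is already in the clear hopper of the portioning scale; add blocks one by one from the chopping board until its pointer settles between the two heavy lines on its column with your hand off. Then pull the sprung gate out by its T-handle until the line engraved across the slide shows level with the hopper's front edge - no further, or it leaves its runners - so that the portion drops into the steel bowl below, and finish holding the gate open there; leave the blocks you do not need on the board.

Things in the scene. Friction and masses are not known exactly. Their poses are not given: they have to be found in the camera images.
- scale: portioning scale, fixed to the worktop: a 262 x 230 mm aluminium base plate whose top is 12 mm above the worktop, and at its back a grey column 299 mm high, 92 mm wide, front face 105 mm behind the origin. Origin on the worktop straight under the middle of the hopper; x points from the front (handle side) to the column, y to its left, z up; it stands within +-0.25 rad of the robot's x
- hopper: square clear hopper with steel rim, hung before the column on a spring (40 N/m): it sinks straight down 1 mm per 4 g (0 to 60 mm) and settles in about a second. Inside 100 x 100 mm below, 124 x 124 mm at the rim, 50 mm deep, walls 3 mm. Origin in the middle of its floor (the gate's top), 185 mm above the worktop when empty; axes as the scale
- hopper_rim (a point): middle of the hopper's mouth, 50 mm above its floor, 235 mm above the worktop when empty
- pointer (a point): tip height of the black pointer carried by the hopper in front of the column's scale plate; 273 mm above the worktop when the hopper is empty, and it sinks with the hopper
- target (a point): on the column, midway between the two heavy black lines across its white scale plate; the lines are 9 mm above and 9 mm below it. It lies 34 mm below the pointer of the empty scale, so the right portion is about 100 to 175 g
- gate: the hopper's floor: steel slide, 112 mm wide, 4 mm thick, pulled out to the front (scale's -x) against springs, 4 N to start, 9 N at the line; let go, it springs shut. Line at 98 mm of travel; past 115 mm it leaves its runners. In front a crosshead bar, 164 mm wide, front face 84 mm from the origin, then the T-handle. Origin on its top face, under the hopper's middle when shut; axes as the scale
- handle (a point): middle of the stem of the black T-handle, 115 mm in front of the gate's origin, 186 mm above the worktop when the hopper is empty. The stem is 14 mm wide, 18 mm high, runs along x, 60 mm free between crosshead and crossbar; the crossbar is an 18 mm round bar, 84 mm long along y, axis 153 mm in front of the origin. Fingers can pinch the stem from above and bear on the crossbar
- gate_line (a point): middle of the black line engraved across the gate slide; hidden under the hopper when shut
- lip (a point): foot of the hopper's front edge in the middle, 60 mm in front of the hopper's origin; the gate is open to the mark when gate_line is level with this along x
- bowl: round steel bowl, 170 mm across, 55 mm high, loose on the base plate straight under the hopper. Origin at the middle of its underside
- board: wooden chopping board, 220 x 340 x 22 mm, fixed; origin at the middle of its underside, y along its length
- choc0: block of dark chocolate 46 x 38 x 26 mm with a groove across its top, lying on the board, one of four; broken by hand, so they weigh anything from 35 to 70 g. Origin at the middle of its underside, x along its 46 mm
- choc1: block of dark chocolate 46 x 38 x 26 mm with a groove across its top, lying on the board, one of four; broken by hand, so they weigh anything from 35 to 70 g. Origin at the middle of its underside, x along its 46 mm
- choc2: block of dark chocolate 46 x 38 x 26 mm with a groove across its top, lying on the board, one of four; broken by hand, so they weigh anything from 35 to 70 g. Origin at the middle of its underside, x along its 46 mm
- choc3: block of dark chocolate 46 x 38 x 26 mm with a groove across its top, lying on the board, one of four; broken by hand, so they weigh anything from 35 to 70 g. Origin at the middle of its underside, x along its 46 mm
- choc4: a block of the same kind, lying in the hopper from the start
Mind the look-alikes: they are no part of the job. Leave any purple look-alike of the choc3 alone.

How it is judged:
By the outcome, as a careful person would: the job done as asked, in the order asked, and still so for the second after the job is handed in, while the arm keeps its last pose, push and grip.
It also fails if it takes over 72 s, if anything falls off the work surface, if the arm or the gripper's body presses on something with over 40 N, if the wrist force passes 120 N, or if a joint passes its speed limit or range.

## Working session

There is one attempt and no reset: what is moved stays moved. The work goes in short steps, Python scripts to look and compute and a shell command to move; the robot and the scene stay as the last step left them, time stands still between calls to the robot, and variables do not carry over. Pictures are saved under pics/ and viewed, about 8 in all and at most 12, crops included, and the job is handed in when it is done.

```bash
mkdir -p pics; ls
cat > h.py <<'E'
import numpy as np,cv2
from cell import *
def snap(n,f=None):
    s=get_state(); c=read_camera(n); p=np.array(c["pixels"])
    if f: cv2.imwrite('pics/'+f,p[:,:,::-1])
    if n=="wrist":
        T=np.array(c["tool_from_camera"]);Rt=np.array(s["tcp_rot"])
        Rwc=Rt@T[:3,:3]; o=Rt@T[:3,3]+np.array(s["tcp_pos"])
        c["R"]=Rwc.T; c["t"]=-Rwc.T@o
    c["R"]=np.array(c["R"]);c["t"]=np.array(c["t"]);c["p"]=p
    return c
def ray(c,u,v):
    x=(u-c["cx"])/c["fx"];y=(v-c["cy"])/c["fy"];a,b=x,y
    for _ in range(20):
        k=1+c["k1"]*(a*a+b*b);a,b=x/k,y/k
    return -c["R"].T@c["t"], c["R"].T@np.array([a,b,1.])
def onz(c,u,v,z):
    o,d=ray(c,u,v);return o+d*(z-o[2])/d[2]
def proj(c,X):
    X=c["R"]@np.array(X,float)+c["t"];a,b=X[:2]/X[2];k=1+c["k1"]*(a*a+b*b)
    return c["cx"]+c["fx"]*a*k,c["cy"]+c["fy"]*b*k
E
python3 - <<'E'
from h import *
a=snap("top","top0.png");b=snap("side","side0.png")
s=get_state();print(s,grip_depth)
for c in(a,b):print(-c["R"].T@c["t"],c["R"],c["fx"],c["k1"])
E
```

```text
pics
{'time': 0.1, 'q': array([ 6.25396538e+01,  1.76195103e+01,  8.63768670e+01,  4.87620534e-05,
        7.61122723e+01, -4.21033863e+00]), 'dq': array([ 0.03032451, -0.06426631, -0.16462452,  0.04673873, -0.03312282,
       -0.04012858]), 'joint_efforts': array([ 6.62594030e-04, -4.58530748e+01, -2.52607298e+01, -2.42053839e-04,
        5.42251859e-03,  1.83851995e-06]), 'tcp_pos': array([226.6962006 , 527.73026255, 230.45476579]), 'tcp_rot': array([[-8.75179355e-04,  3.94743339e-01,  9.18791016e-01],
       [-1.68225690e-03,  9.18789486e-01, -3.94744284e-01],
       [-9.99998202e-01, -1.89111458e-03, -1.40045883e-04]]), 'ft_force': array([-0.94449968,  0.14106787,  0.98821376]), 'moment': array([ 0.00078446, -0.00672138,  0.00537445]), 'finger_gap': 0.999521910606893} -18.700000000000003
[   2.41545156 -223.95518716 1508.65021672] [[ 1.69173620e-01 -9.85586131e-01  5.13398082e-04]
 [-9.14253974e-01 -1.57124141e-01 -3.73432290e-01]
 [ 3.68130354e-01  6.27055163e-02 -9.27657297e-01]] 475.5601675617595 -0.1311389766980469
[  92.63293235 -995.74732276  688.37586331] [[ 0.87772126 -0.47879627 -0.01896099]
 [-0.23435457 -0.3944274  -0.88854092]
 [ 0.41795134  0.78433485 -0.45840541]] 407.009223256167 -0.10772847611357413
```

View pics/top0.png

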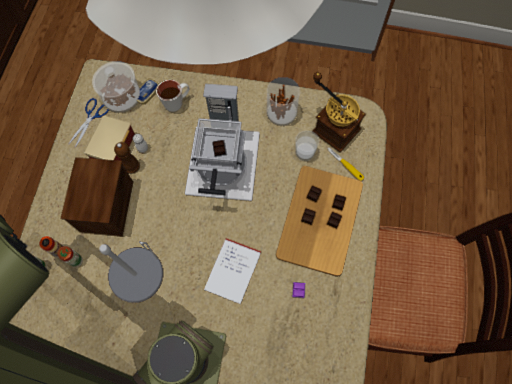

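View pics/side0.png

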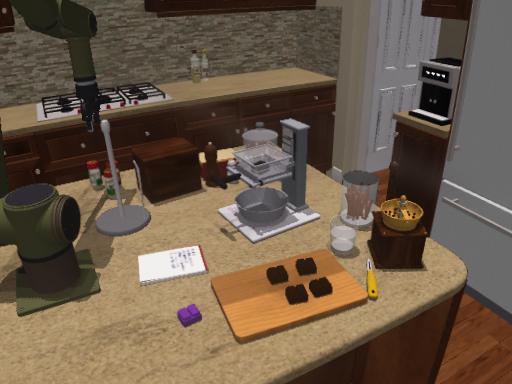

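Top view: four blocks on the board at about (315,193), (339,201), (308,216) and (334,220), hopper at (217,145) with its block, T-handle at (211,182), purple look-alike at (299,290). Side view shows the bowl under the hopper and the pointer column at (295,150).

```bash
cat > m.py <<'E'
from h import *
a=snap("top");p=a["p"]
hsv=cv2.cvtColor(p,cv2.COLOR_RGB2HSV)
m=((hsv[:,:,2]<75)).astype(np.uint8);m[:, :285]=0;m[:180]=0;m[250:]=0;m[:,352:]=0
n,l,st,ce=cv2.connectedComponentsWithStats(m)
for i in range(1,n):
    if st[i,4]>40:
        X=onz(a,*ce[i],40);pts=np.argwhere(l==i)[:,::-1].astype(np.float32)
        w=np.array([onz(a,*q,44)[:2] for q in pts],np.float32)
        print(st[i,4],ce[i].round(1),X.round(),cv2.minAreaRect(w))
for u,v in [(186,193),(253,198),(259,133)]: print('plate',onz(a,u,v,12).round())
for u,v in [(199,189),(224,191)]: print('bar',onz(a,u,v,175+9).round())
for u,v in [(192,163),(240,167),(243,124),(194,119)]: print('rim',onz(a,u,v,224).round())
c=p[90:240,170:360]
cv2.imwrite('pics/crop1.png',cv2.resize(c,None,fx=4,fy=4,interpolation=cv2.INTER_CUBIC)[:,:,::-1])
b=snap("side")["p"][100:330,200:380]
cv2.imwrite('pics/crop2.png',cv2.resize(b,None,fx=2.6,fy=2.6,interpolation=cv2.INTER_CUBIC)[:,:,::-1])
E
python3 m.py
```

```text
151 [313.8 193.5] [ 593. -304.   40.] ((591.3986206054688, -304.0054626464844), (36.901817321777344, 48.24192810058594), 72.95211029052734)
145 [338.7 202. ] [ 577. -389.   40.] ((575.3310546875, -388.1441345214844), (34.67909622192383, 48.51042175292969), 81.19779205322266)
155 [308.  216.3] [ 511. -295.   40.] ((509.8111267089844, -295.28826904296875), (35.85238265991211, 46.77880859375), 80.21944427490234)
147 [334.  219.7] [ 513. -380.   40.] ((512.1802978515625, -379.98870849609375), (33.83725357055664, 47.64562225341797), 74.51678466796875)
plate [533. 121.  12.]
plate [ 553. -105.   12.]
plate [800. -83.  12.]
bar [491.  46. 184.]
bar [497. -30. 184.]
rim [554.  77. 224.]
rim [565. -67. 224.]
rim [710. -49. 224.]
rim [702. 104. 224.]
```

View pics/crop1.png

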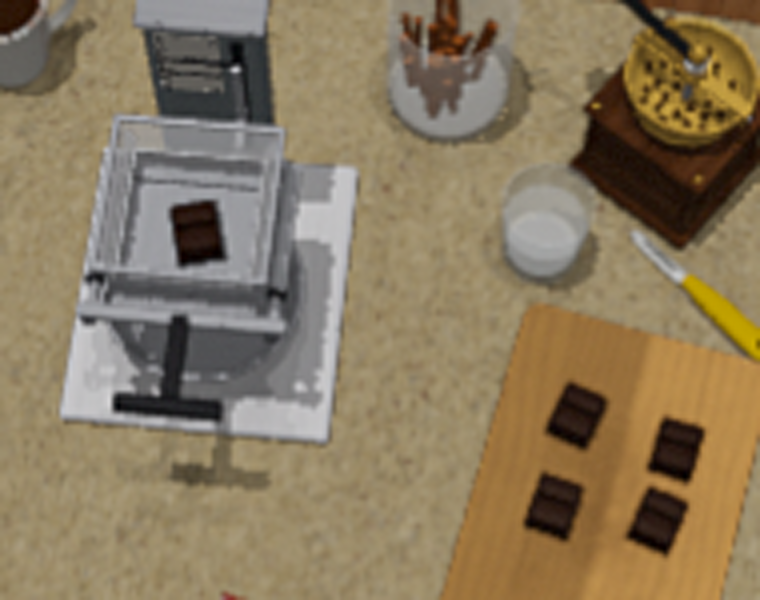

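```bash
cat >> h.py <<'E'
def tri(c1,p1,c2,p2):
    o1,d1=ray(c1,*p1);o2,d2=ray(c2,*p2)
    t=np.linalg.lstsq(np.c_[d1,-d2],o2-o1,rcond=None)[0]
    A,B=o1+t[0]*d1,o2+t[1]*d2
    return (A+B)/2,np.linalg.norm(A-B)
def todelta(X,phi=None):
    "tool-axis shift in m from the present pose to world TCP X; twist to jaw angle phi deg"
    s=get_state();R=np.array(s["tcp_rot"]);d=R.T@(np.array(X)-s["tcp_pos"])/1000
    now=np.degrees(np.arctan2(R[1,1],R[0,1]))
    tw=None if phi is None else np.radians((now-phi+90)%180-90)
    print('delta',d.round(4),'jaw now',now.round(2),'twist',tw)
E
python3 - <<'E'
from h import *
a=snap("top");b=snap("side")
print(tri(a,(103,248),b,(105,123)), onz(a,135,275,5),onz(b,123,221,5))
print('knife block top',onz(a,100,190,120))
todelta((540,-335,450),75)
todelta((227,528,450))
E
```

```text
(array([233.37209961, 224.33546094, 337.54313887]), np.float64(0.9699522455065126)) [230.90094766 222.86859172   5.        ] [230.27824971 217.80262717   5.        ]
knife block top [457.20792028 371.7720312  120.        ]
delta [-0.2186 -0.6695  0.6284] jaw now 66.75 twist -0.14402394544600672
delta [-2.19e-01 -2.00e-04  1.00e-04] jaw now 66.75 twist None
```

```bash
python3 -m pendant '[{"gripper":0.7,"delta_pos":[-0.1,0,0],"twist":0},{"gripper":0.7,"delta_pos":[-0.22,0,0],"twist":0},{"gripper":0.7,"delta_pos":[-0.22,0,0],"twist":0},{"gripper":0.7,"delta_pos":[-0.22,0,0],"twist":0},{"gripper":0.7,"delta_pos":[-0.22,0,0],"twist":0}]'
python3 -m pendant '[{"gripper":0.7,"delta_pos":[0,-0.67,0.63],"twist":-0.14},{"gripper":0.7,"delta_pos":[0,-0.67,0.63],"twist":-0.14},{"gripper":0.7,"delta_pos":[0,-0.67,0.63],"twist":-0.14},{"gripper":0.7,"delta_pos":[0,-0.67,0.63],"twist":-0.14},{"gripper":0.7,"delta_pos":[0,-0.67,0.63],"twist":-0.14},{"gripper":0.7,"delta_pos":[0,-0.67,0.63],"twist":-0.14},{"gripper":0.7,"delta_pos":[0,-0.67,0.63],"twist":-0.14},{"gripper":0.7,"delta_pos":[0,-0.67,0.63],"twist":-0.14},{"gripper":0.7,"delta_pos":[0,-0.67,0.63],"twist":-0.14},{"gripper":0.7,"delta_pos":[0,-0.67,0.63],"twist":-0.14},{"gripper":0.7,"delta_pos":[0,-0.67,0.63],"twist":-0.14},{"gripper":0.7,"delta_pos":[0,-0.67,0.63],"twist":-0.14},{"gripper":0.7,"delta_pos":[0,-0.67,0.63],"twist":-0.14},{"gripper":0.7,"delta_pos":[0,-0.67,0.63],"twist":-0.14},{"gripper":0.7,"delta_pos":[0,-0.67,0.63],"twist":-0.14},{"gripper":0.7,"delta_pos":[0,-0.67,0.63],"twist":-0.14},{"gripper":0.7,"delta_pos":[0,-0.67,0.63],"twist":-0.14},{"gripper":0.7,"delta_pos":[0,-0.67,0.63],"twist":-0.14},{"gripper":0.7,"delta_pos":[0,-0.67,0.63],"twist":-0.14},{"gripper":0.7,"delta_pos":[0,-0.67,0.63],"twist":-0.14}]'
python3 - <<'E'
from h import *
a=snap("wrist","w1.png");print(-a["R"].T@a["t"],a["R"].T[:,2],a["fx"])
for X in [(593,-304,48),(577,-389,48),(511,-295,48),(513,-380,48)]:print(proj(a,X))
E
```

```text
time: 0.8
tcp_pos: [227.5, 529.4, 457.5]
tcp_rot: [[0.004, 0.395, 0.919], [0.008, 0.919, -0.395], [-1.0, 0.009, 0.001]]
ft_force: [0.1, 0.4, 1.2]
finger_gap: 0.703
time: 2.8
tcp_pos: [541.9, -339.3, 448.9]
tcp_rot: [[-0.002, 0.266, 0.964], [0.001, 0.964, -0.266], [-1.0, 0.0, -0.003]]
ft_force: [-0.6, -0.4, 0.5]
finger_gap: 0.704
[ 463.35037448 -318.34253191  591.14304877] [ 0.3078946  -0.08357562 -0.9477426 ] 291.0075050202029
(np.float64(280.841833496366), np.float64(163.3967073374847))
(np.float64(235.59158370355328), np.float64(167.12380569747435))
(np.float64(274.82615953067136), np.float64(119.2253419741455))
(np.float64(230.24897611233024), np.float64(133.02085629608214))
```

View pics/w1.png

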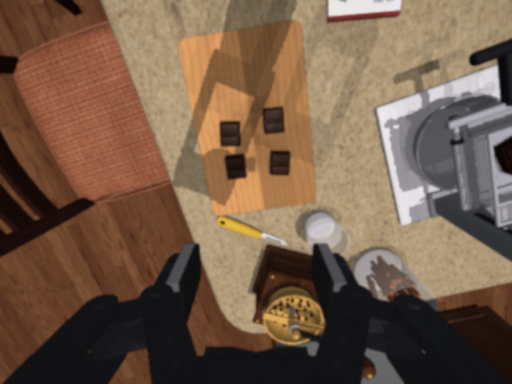

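The wrist view shows the four blocks at (274,120), (231,133), (235,166), (280,162), within 2 px of the predictions.

```bash
cat > b.py <<'E'
from h import *
import sys
a=snap("wrist");p=a["p"]
hsv=cv2.cvtColor(p,cv2.COLOR_RGB2HSV)
m=(hsv[:,:,2]<70).astype(np.uint8)
n,l,st,ce=cv2.connectedComponentsWithStats(m)
for i in range(1,n):
    X=onz(a,*ce[i],44)
    if 150<st[i,4]<9000 and 400<X[0]<700 and -470<X[1]<-200:
        w=np.array([onz(a,*q,48)[:2] for q in np.argwhere(l==i)[:,::-1]],np.float32)
        print(st[i,4],ce[i].round(1),X.round(),cv2.minAreaRect(w))
E
python3 b.py
python3 -c "
from h import *
todelta((510,-295,120),77)"
```

```text
432 [271.6 120.5] [ 512. -299.   44.] ((511.1920166015625, -298.81121826171875), (35.132991790771484, 43.06459426879883), 80.22528839111328)
412 [228.8 134. ] [ 514. -381.   44.] ((514.0499877929688, -380.8160095214844), (33.362796783447266, 39.934974670410156), 74.64524841308594)
418 [278.1 162.7] [ 591. -306.   44.] ((589.9805297851562, -306.405029296875), (34.68708419799805, 44.52897262573242), 74.58956909179688)
420 [234.  166.1] [ 575. -390.   44.] ((575.0559692382812, -388.7161865234375), (36.3193359375, 44.90456008911133), 81.79499053955078)
delta [ 0.3306  0.031  -0.0403] jaw now 74.73 twist -0.039586897938312784
```

```bash
python3 -m pendant '[{"gripper":0.7,"delta_pos":[0.1,0.03,-0.042],"twist":-0.09},{"gripper":0.7,"delta_pos":[0.2,0.03,-0.042],"twist":-0.09},{"gripper":0.7,"delta_pos":[0.33,0.03,-0.042],"twist":-0.09},{"gripper":0.7,"delta_pos":[0.33,0.03,-0.042],"twist":-0.09},{"gripper":0.7,"delta_pos":[0.33,0.03,-0.042],"twist":-0.09},{"gripper":0.7,"delta_pos":[0.33,0.03,-0.042],"twist":-0.09},{"gripper":0.7,"delta_pos":[0.33,0.03,-0.042],"twist":-0.09},{"gripper":0.7,"delta_pos":[0.33,0.03,-0.042],"twist":-0.09}]' 30
python3 -c "
from h import *
todelta((511,-298,26),80)"
```

```text
time: 3.7
tcp_pos: [504.3, -291.4, 117.1]
tcp_rot: [[-0.009, 0.173, 0.985], [0.007, 0.985, -0.173], [-1.0, 0.005, -0.011]]
ft_force: [-1.1, 0.2, -0.2]
finger_gap: 0.702
delta [ 0.091  -0.0058  0.0087] jaw now 80.02 twist 0.00040031787883210667
```

```bash
python3 -m pendant '[{"gripper":0.7,"delta_pos":[0.04,-0.005,0.007],"twist":0},{"gripper":0.7,"delta_pos":[0.07,-0.005,0.007],"twist":0},{"gripper":0.7,"delta_pos":[0.09,-0.005,0.007],"twist":0},{"gripper":0.7,"delta_pos":[0.09,-0.005,0.007],"twist":0},{"gripper":0.7,"delta_pos":[0.09,-0.005,0.007],"twist":0}]'
python3 -m pendant '[{"gripper":0.1,"delta_pos":[0,0,0],"twist":0},{"gripper":0.1,"delta_pos":[0,0,0],"twist":0},{"gripper":0.1,"delta_pos":[0,0,0],"twist":0},{"gripper":0.1,"delta_pos":[0,0,0],"twist":0},{"gripper":0.1,"delta_pos":[0,0,0],"twist":0}]' 40
python3 -c "
from h import *
s=get_state()
b=snap('side')['p'][110:220,215:325]
cv2.imwrite('pics/ptr0.png',cv2.resize(b,None,fx=5,fy=5,interpolation=cv2.INTER_CUBIC)[:,:,::-1])
todelta((640,0,330),85)"
```

```text
time: 4.2
tcp_pos: [516.3, -302.6, 33.6]
tcp_rot: [[0.003, 0.174, 0.985], [-0.002, 0.985, -0.174], [-1.0, -0.001, 0.003]]
ft_force: [0.3, 0.1, 0.6]
finger_gap: 0.702
time: 4.7
tcp_pos: [516.5, -303.1, 34.0]
tcp_rot: [[0.004, 0.175, 0.985], [-0.002, 0.985, -0.175], [-1.0, -0.002, 0.005]]
ft_force: [-0.1, 0.6, 7.0]
finger_gap: 0.437
delta [-0.2962  0.3195  0.07  ] jaw now 79.93 twist -0.08853020223092957
```

View pics/ptr0.png

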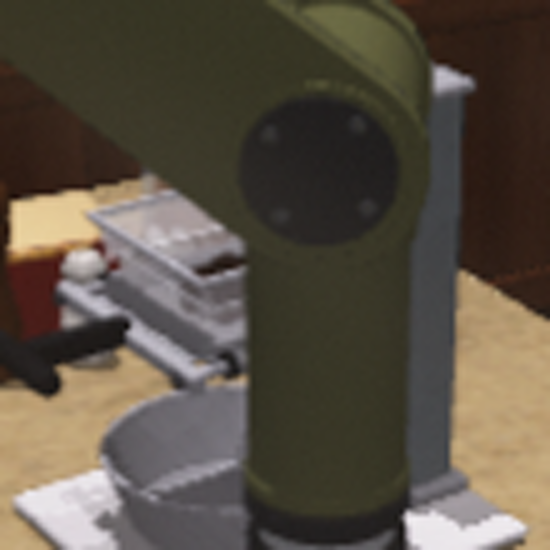

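```bash
python3 -m pendant '[{"gripper":0.1,"delta_pos":[-0.05,0,0],"twist":0},{"gripper":0.1,"delta_pos":[-0.2,0,0],"twist":0},{"gripper":0.1,"delta_pos":[-0.2,0,0],"twist":0},{"gripper":0.1,"delta_pos":[-0.2,0,0],"twist":0},{"gripper":0.1,"delta_pos":[-0.296,0.05,0],"twist":-0.1},{"gripper":0.1,"delta_pos":[-0.296,0.1,0],"twist":-0.26},{"gripper":0.1,"delta_pos":[-0.296,0.326,0],"twist":-0.26},{"gripper":0.1,"delta_pos":[-0.296,0.326,0],"twist":-0.26},{"gripper":0.1,"delta_pos":[-0.296,0.326,0],"twist":-0.26},{"gripper":0.1,"delta_pos":[-0.296,0.326,0],"twist":-0.26},{"gripper":0.1,"delta_pos":[-0.296,0.326,0],"twist":-0.26},{"gripper":0.1,"delta_pos":[-0.296,0.326,0],"twist":-0.26},{"gripper":0.1,"delta_pos":[-0.296,0.326,0],"twist":-0.26}]'
python3 - <<'E'
from h import *
s=get_state();print(s["tcp_pos"])
a=snap("wrist")
cv2.imwrite('pics/w2.png',cv2.resize(a["p"],None,fx=1.5,fy=1.5)[:,:,::-1])
for X in [(646,18,185),(745,28,239),(646,18,223)]:print(proj(a,X))
todelta((600,18,300),95)
E
```

```text
time: 6.05
tcp_pos: [571.8, 20.8, 328.5]
tcp_rot: [[0.002, -0.088, 0.996], [-0.0, 0.996, 0.088], [-1.0, -0.0, 0.002]]
ft_force: [-0.2, -0.8, -0.5]
finger_gap: 0.436
[571.82194948  20.76312238 328.45414225]
(np.float64(248.10524428332596), np.float64(244.28908198162753))
(np.float64(248.87426938460396), np.float64(355.95652103332134))
(np.float64(247.149349265893), np.float64(263.2391487859682))
delta [ 0.0281 -0.0034  0.0283] jaw now 94.94 twist -0.0011012950077253737
```

View pics/w2.png

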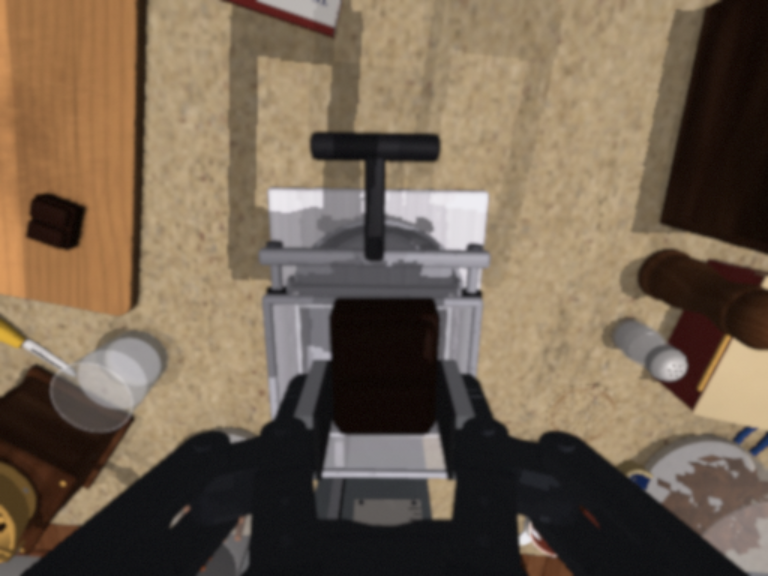

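Wrist view: scale squared up with the tool (yaw about 5°), T-bar at (250,98), stem middle at (249,133), front rim edge at row 199 (native px); the block is held straight.

Run:
```python
from h import *
a=snap("wrist");P=lambda u,v,z:onz(a,u/1.5,v/1.5,z).round(1)
print('Tbar',P(375,147,174),'stem end',P(375,248,178),'crosshead L,R',P(265,257,172),P(486,257,172))
print('rim front L,R',P(265,298,223),P(481,298,223),'back',P(388,475,223), 'plate front',P(269,189,12),P(488,192,12))
t=snap("top");p=t["p"];hsv=cv2.cvtColor(p,cv2.COLOR_RGB2HSV)
# choc4 from the first picture
p0=cv2.imread('pics/top0.png');h0=cv2.cvtColor(p0,cv2.COLOR_BGR2HSV)
m=(h0[:,:,2]<75).astype(np.uint8);m[:132]=0;m[162:]=0;m[:,205:]*=1;m[:,:205]=0;m[:,235:]=0
n,l,st,ce=cv2.connectedComponentsWithStats(m)
for i in range(1,n):
    if st[i,4]>30:
        w=np.array([onz(t,*q,198)[:2] for q in np.argwhere(l==i)[:,::-1]],np.float32);print('c4',st[i,4],cv2.minAreaRect(w))
```

```text
Tbar [493.2   5.8 174. ] stem end [558.4  11.  178. ] crosshead L,R [572.9 -65.4 172. ] [559.6  89.1 172. ]
rim front L,R [584.1 -52.3 223. ] [573.   76.9 223. ] back [708.   32.9 223. ] plate front [ 545.2 -102.2   12. ] [528.9 121.9  12. ]
c4 177 ((629.897705078125, 12.298187255859375), (51.64719009399414, 35.979244232177734), 20.173419952392578)
```

```bash
python3 -m pendant '[{"gripper":0.1,"delta_pos":[0,0.0135,0.0765],"twist":0},{"gripper":0.1,"delta_pos":[0.02,0.0135,0.0765],"twist":0},{"gripper":0.1,"delta_pos":[0.06,0.0135,0.0765],"twist":0},{"gripper":0.1,"delta_pos":[0.1,0.0135,0.0765],"twist":0},{"gripper":0.1,"delta_pos":[0.1,0.0135,0.0765],"twist":0},{"gripper":0.1,"delta_pos":[0.1,0.0135,0.0765],"twist":0},{"gripper":0.1,"delta_pos":[0.1,0.0135,0.0765],"twist":0}]'
```

```text
time: 6.9
tcp_pos: [648.5, 37.5, 230.0]
tcp_rot: [[0.004, -0.083, 0.997], [-0.0, 0.997, 0.083], [-1.0, -0.001, 0.004]]
ft_force: [-0.1, -0.4, 0.1]
finger_gap: 0.433
```

```bash
python3 -m pendant '[{"gripper":0.58,"delta_pos":[0,0,0],"twist":0},{"gripper":0.58,"delta_pos":[0,0,0],"twist":0},{"gripper":0.58,"delta_pos":[0,0,0],"twist":0},{"gripper":0.58,"delta_pos":[-0.05,0,0],"twist":0},{"gripper":0.58,"delta_pos":[-0.1,-0.018,-0.02],"twist":0},{"gripper":1,"delta_pos":[-0.1,-0.018,-0.02],"twist":0},{"gripper":1,"delta_pos":[-0.1,-0.018,-0.02],"twist":0},{"gripper":1,"delta_pos":[-0.1,-0.018,-0.02],"twist":0},{"gripper":1,"delta_pos":[-0.1,-0.018,-0.02],"twist":0}]'
python3 - <<'E'
from h import *
a=snap("wrist");print(get_state()["tcp_pos"])
print(proj(a,(748,27.6,239)))
cv2.imwrite('pics/w3.png',cv2.resize(a["p"][150:384,150:350],None,fx=2.5,fy=2.5,interpolation=cv2.INTER_CUBIC)[:,:,::-1])
E
```

```text
time: 7.8
tcp_pos: [627.7, 19.5, 325.3]
tcp_rot: [[-0.003, -0.084, 0.996], [0.0, 0.996, 0.084], [-1.0, 0.001, -0.003]]
ft_force: [-0.1, -0.4, 0.2]
finger_gap: 1.001
[627.74615645  19.50616646 325.18142588]
(np.float64(254.4196677746863), np.float64(317.4293342128974))
```

View pics/w3.png

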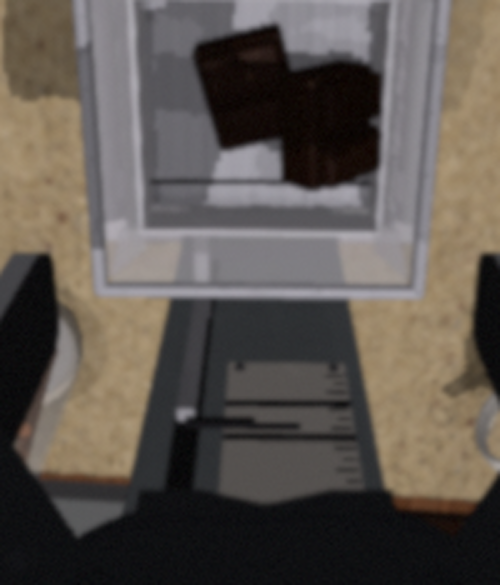

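Block 1 lies in the hopper beside block 4. The pointer tip shows at about (300,427) in the crop, between the heavy lines at 403 and 437, but it stands in front of the plate, so I need a second angle to remove the parallax.

```bash
python3 -c "
from h import *
a=snap('wrist');s=get_state();np.savez('v1.npz',R=a['R'],t=a['t']);cv2.imwrite('pics/v1.png',a['p'][:,:,::-1])"
python3 -m pendant '[{"gripper":1,"delta_pos":[-0.05,0,0.035],"twist":0},{"gripper":1,"delta_pos":[-0.09,0,0.06],"twist":0},{"gripper":1,"delta_pos":[-0.09,0,0.06],"twist":0},{"gripper":1,"delta_pos":[-0.09,0,0.06],"twist":0},{"gripper":1,"delta_pos":[-0.09,0,0.06],"twist":0}]'
python3 - <<'E'
from h import *
a=snap("wrist");np.savez('v2.npz',R=a['R'],t=a['t']);cv2.imwrite('pics/v2.png',a['p'][:,:,::-1])
u,v=proj(a,(748,27.6,239));print(u,v)
q=cv2.imread('pics/v1.png')[285:350,210:310];r=a["p"][:,:,::-1][int(v)-32:int(v)+33,int(u)-50:int(u)+50]
print(int(v)-32,int(u)-50)
cv2.imwrite('pics/w4.png',np.vstack([cv2.resize(x,None,fx=4.5,fy=4.5,interpolation=cv2.INTER_CUBIC) for x in(q,r)]))
E
```

```text
time: 8.4
tcp_pos: [687.7, 24.3, 415.3]
tcp_rot: [[-0.003, -0.084, 0.996], [0.0, 0.996, 0.084], [-1.0, 0.0, -0.003]]
ft_force: [0.1, -0.5, -0.5]
finger_gap: 0.998
254.8387076531824 221.7781634952509
189 204
```

View pics/w4.png

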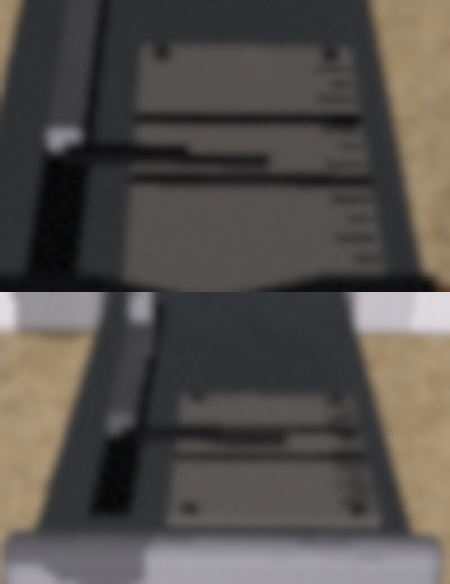

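Removing the parallax from the two views puts the pointer about 2 mm above the upper line (z≈250, total about 93 g). One more block (35–70 g) gives about 128–163 g, inside the band. Fetching block 0.

```bash
python3 -m pendant '[{"gripper":0.7,"delta_pos":[0,-0.32,-0.124],"twist":0.354},{"gripper":0.7,"delta_pos":[0,-0.32,-0.124],"twist":0.354},{"gripper":0.7,"delta_pos":[0,-0.32,-0.124],"twist":0.354},{"gripper":0.7,"delta_pos":[0,-0.32,-0.124],"twist":0.354},{"gripper":0.7,"delta_pos":[0,-0.32,-0.124],"twist":0.354},{"gripper":0.7,"delta_pos":[0.05,-0.32,-0.124],"twist":0.354},{"gripper":0.7,"delta_pos":[0.1,-0.32,-0.124],"twist":0.354},{"gripper":0.7,"delta_pos":[0.295,-0.32,-0.124],"twist":0.354},{"gripper":0.7,"delta_pos":[0.295,-0.32,-0.124],"twist":0.354},{"gripper":0.7,"delta_pos":[0.295,-0.32,-0.124],"twist":0.354},{"gripper":0.7,"delta_pos":[0.295,-0.32,-0.124],"twist":0.354},{"gripper":0.7,"delta_pos":[0.295,-0.32,-0.124],"twist":0.354},{"gripper":0.7,"delta_pos":[0.295,-0.32,-0.124],"twist":0.354},{"gripper":0.7,"delta_pos":[0.295,-0.32,-0.124],"twist":0.354}]'
python3 b.py
python3 -c "
from h import *
todelta((591,-305.5,29),74.5)"
```

```text
time: 9.85
tcp_pos: [590.5, -304.5, 121.6]
tcp_rot: [[-0.002, 0.267, 0.964], [0.001, 0.964, -0.267], [-1.0, 0.001, -0.003]]
ft_force: [0.3, -1.1, 0.1]
finger_gap: 0.702
3308 [133.  134.7] [ 514. -378.   44.] ((514.9279174804688, -376.9439697265625), (41.112586975097656, 43.24322509765625), 74.71891784667969)
2568 [255.4 202.2] [ 590. -305.   44.] ((589.4928588867188, -304.89208984375), (36.00459289550781, 48.047454833984375), 74.46903228759766)
2768 [153.5 210.8] [ 575. -387.   44.] ((574.6242065429688, -385.0025939941406), (41.31426239013672, 47.812652587890625), 81.16499328613281)
delta [ 0.0944 -0.0005 -0.001 ] jaw now 74.54 twist 0.0006958947299707135
```

```bash
python3 -m pendant '[{"gripper":0.7,"delta_pos":[0.04,0,-0.001],"twist":0},{"gripper":0.7,"delta_pos":[0.07,0,-0.001],"twist":0},{"gripper":0.7,"delta_pos":[0.092,0,-0.001],"twist":0},{"gripper":0.7,"delta_pos":[0.092,0,-0.001],"twist":0},{"gripper":0.7,"delta_pos":[0.092,0,-0.001],"twist":0},{"gripper":0.1,"delta_pos":[0.092,0,-0.001],"twist":0},{"gripper":0.1,"delta_pos":[0.092,0,-0.001],"twist":0},{"gripper":0.1,"delta_pos":[0.092,0,-0.001],"twist":0},{"gripper":0.1,"delta_pos":[0.092,0,-0.001],"twist":0},{"gripper":0.1,"delta_pos":[0.092,0,-0.001],"twist":0}]' 40
python3 - <<'E'
from h import *
R=np.array(get_state()["tcp_rot"]);sx=np.array([.996,.087,0]);sy=np.array([-.087,.996,0])
S=np.array([644,18.5,0])
X=S+(-5)*sx-20*sy;X[2]=300;todelta(X,95)
E
```

```text
time: 10.9
tcp_pos: [592.6, -305.9, 33.3]
tcp_rot: [[0.005, 0.267, 0.964], [-0.003, 0.964, -0.267], [-1.0, -0.001, 0.005]]
ft_force: [-0.3, -0.9, 6.6]
finger_gap: 0.431
delta [-0.2673  0.3056 -0.0332] jaw now 74.54 twist -0.3571315518991193
```

```bash
python3 -m pendant '[{"gripper":0.1,"delta_pos":[-0.05,0,0],"twist":0},{"gripper":0.1,"delta_pos":[-0.27,0,0],"twist":0},{"gripper":0.1,"delta_pos":[-0.27,0,0],"twist":0},{"gripper":0.1,"delta_pos":[-0.27,0,0],"twist":0},{"gripper":0.1,"delta_pos":[-0.27,0.05,0],"twist":-0.1},{"gripper":0.1,"delta_pos":[-0.27,0.1,0],"twist":-0.2},{"gripper":0.1,"delta_pos":[-0.27,0.317,-0.023],"twist":-0.357},{"gripper":0.1,"delta_pos":[-0.27,0.317,-0.023],"twist":-0.357},{"gripper":0.1,"delta_pos":[-0.27,0.317,-0.023],"twist":-0.357},{"gripper":0.1,"delta_pos":[-0.27,0.317,-0.023],"twist":-0.357},{"gripper":0.1,"delta_pos":[-0.27,0.317,-0.023],"twist":-0.357},{"gripper":0.1,"delta_pos":[-0.27,0.317,-0.023],"twist":-0.357},{"gripper":0.1,"delta_pos":[-0.23,0.317,-0.023],"twist":-0.357},{"gripper":0.1,"delta_pos":[-0.19,0.317,-0.023],"twist":-0.357},{"gripper":0.1,"delta_pos":[-0.181,0.317,-0.023],"twist":-0.357},{"gripper":0.1,"delta_pos":[-0.181,0.317,-0.023],"twist":-0.357},{"gripper":0.1,"delta_pos":[-0.181,0.317,-0.023],"twist":-0.357}]'
```

```text
time: 12.6
tcp_pos: [654.1, 6.1, 213.3]
tcp_rot: [[0.003, -0.086, 0.996], [-0.0, 0.996, 0.086], [-1.0, -0.001, 0.003]]
ft_force: [0.5, 0.0, 0.1]
finger_gap: 0.431
```

```bash
python3 -m pendant '[{"gripper":0.55,"delta_pos":[0,0,0],"twist":0},{"gripper":0.55,"delta_pos":[0,0,0],"twist":0},{"gripper":0.55,"delta_pos":[0,0,0],"twist":0},{"gripper":0.55,"delta_pos":[-0.05,0,0],"twist":0},{"gripper":0.55,"delta_pos":[-0.112,0.0156,-0.025],"twist":0},{"gripper":1,"delta_pos":[-0.112,0.0156,-0.025],"twist":0},{"gripper":1,"delta_pos":[-0.112,0.0156,-0.025],"twist":0},{"gripper":1,"delta_pos":[-0.112,0.0156,-0.025],"twist":0},{"gripper":1,"delta_pos":[-0.112,0.0156,-0.025],"twist":0},{"gripper":1,"delta_pos":[-0.112,0.0156,-0.025],"twist":0},{"gripper":1,"delta_pos":[-0.112,0.0156,-0.025],"twist":0},{"gripper":1,"delta_pos":[-0.112,0.0156,-0.025],"twist":0},{"gripper":1,"delta_pos":[-0.112,0.0156,-0.025],"twist":0},{"gripper":1,"delta_pos":[-0.112,0.0156,-0.025],"twist":0},{"gripper":1,"delta_pos":[-0.112,0.0156,-0.025],"twist":0}]'
python3 - <<'E'
from h import *
a=snap("wrist");b=snap("wrist")
print(abs(a["p"].astype(int)-b["p"]).max(),get_state()["tcp_pos"])
cv2.imwrite('pics/v3.png',a["p"][:,:,::-1])
cv2.imwrite('pics/w5.png',cv2.resize(a["p"][150:350,170:330],None,fx=3,fy=3,interpolation=cv2.INTER_CUBIC)[:,:,::-1])
E
```

```text
time: 14.1
tcp_pos: [626.7, 20.1, 323.3]
tcp_rot: [[0.0, -0.087, 0.996], [-0.0, 0.996, 0.087], [-1.0, -0.0, 0.0]]
ft_force: [0.4, -0.0, 0.2]
finger_gap: 0.998
27 [626.69135651  20.14934198 323.42219912]
```

View pics/w5.png

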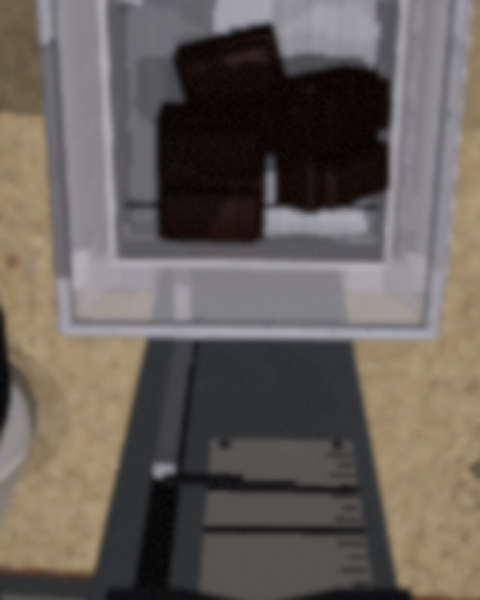

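Now the tip overlaps the lower line in apparent position (crop row about 488; lines at 486 and 529). With the parallax added it sits about 8 mm above the lower line. Checking that with the calibrated rays.

Run:
```python
from h import *
a=snap("wrist");c={}
for k in(1,2):
    d=np.load(f'v{k}.npz');c[k]=dict(a,R=d["R"],t=d["t"])
print('tip before',tri(c[1],(269.6,320.6),c[2],(267.3,221.4)))
for v in(311.4,325): print('line v1->v2',tri(c[1],(258,v),c[2],(256.5,220.1 if v<320 else 225.7)))
tip1=tri(c[1],(269.6,320.6),c[2],(267.3,221.4))[0]
sx=np.array([.996,.087,0])
def onx(cam,u,v,xs):
    o,d=ray(cam,u,v);return o+d*((xs-(o-[644,18.5,0])@sx)/(d@sx))
xs=(tip1-[644,18.5,0])@sx;print('tip xs',xs)
for s in(96,98,100): print(s,'now',onx(a,170+292/3,150+488/3,s)[2],'before',onx(c[1],269.6,320.6,s)[2])
for v in(486,529): print('lines',onx(a,170+260/3,150+v/3,105))
# stem position estimate
todelta((644-115*.996,18.5-115*.087,300),95)
```

```text
tip before (array([742.25911942,  41.45343241, 248.18879338]), np.float64(0.33949841603827985))
line v1->v2 (array([750.71991077,  30.62952015, 227.24387841]), np.float64(1.5315344627839786))
line v1->v2 (array([749.02908149,  30.36230166, 247.35127815]), np.float64(1.4241307738052076))
tip xs 99.86303155782288
96 now 240.11999071044403 before 252.48231627211823
98 now 237.80972056707677 before 250.25997506590542
100 now 235.4994504237095 before 248.0376338596926
lines [748.34528225  30.82297567 228.78238558]
lines [748.35126762  30.75445346 247.62517502]
delta [ 0.0234 -0.0031 -0.0979] jaw now 95.0 twist -1.3807923584012407e-05
```

Pointer z ≈ 235–238, lines ≈ 229/248: inside the band with 6 mm or more to spare. Moving over the handle and re-measuring the stem (expected about z 150 with the hopper sunk 36 mm).

```bash
python3 -m pendant '[{"gripper":0.6,"delta_pos":[0,-0.003,-0.11],"twist":0},{"gripper":0.6,"delta_pos":[0.02,-0.003,-0.11],"twist":0},{"gripper":0.6,"delta_pos":[0.073,-0.003,-0.11],"twist":0},{"gripper":0.6,"delta_pos":[0.073,-0.003,-0.11],"twist":0},{"gripper":0.6,"delta_pos":[0.073,-0.003,-0.11],"twist":0},{"gripper":0.6,"delta_pos":[0.073,-0.003,-0.11],"twist":0},{"gripper":0.6,"delta_pos":[0.073,-0.003,-0.11],"twist":0}]'
python3 - <<'E'
from h import *
a=snap("wrist","w6.png");print(get_state()["tcp_pos"])
for X in [(492.5,5.5,150),(517,7.5,159),(561,11.5,150)]:print(proj(a,X))
E
```

```text
time: 14.95
tcp_pos: [520.7, 7.5, 252.5]
tcp_rot: [[0.005, -0.087, 0.996], [-0.0, 0.996, 0.087], [-1.0, -0.001, 0.005]]
ft_force: [0.2, 0.2, -0.2]
finger_gap: 0.599
[520.32188878   7.50054404 252.27224765]
(np.float64(257.33804470621425), np.float64(160.9901025372667))
(np.float64(257.1849243090179), np.float64(191.63670638223317))
(np.float64(257.2457082324142), np.float64(233.5449777614561))
```

View pics/w6.png

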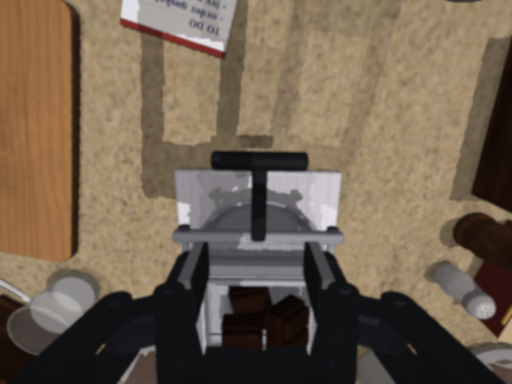

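The T-bar shows at (259,160) and the crosshead at row about 232, within 2 px of prediction. Descending on the stem and pinching it close to the crossbar.

```bash
python3 -m pendant '[{"gripper":0.6,"delta_pos":[0.05,0.002,-0.003],"twist":0},{"gripper":0.6,"delta_pos":[0.09,0.002,-0.003],"twist":0},{"gripper":0.6,"delta_pos":[0.12,0.002,-0.003],"twist":0},{"gripper":0.6,"delta_pos":[0.12,0.002,-0.003],"twist":0},{"gripper":0.6,"delta_pos":[0.12,0.002,-0.003],"twist":0},{"gripper":0.6,"delta_pos":[0.12,0.002,-0.003],"twist":0}]'
python3 -m pendant '[{"gripper":0.0,"delta_pos":[0,0,0],"twist":0},{"gripper":0.0,"delta_pos":[0,0,0],"twist":0},{"gripper":0.0,"delta_pos":[0,0,0],"twist":0},{"gripper":0.0,"delta_pos":[0,0,0],"twist":0},{"gripper":0.0,"delta_pos":[0,0,0],"twist":0},{"gripper":0.0,"delta_pos":[0,0,0],"twist":0},{"gripper":0.0,"delta_pos":[0,0,0],"twist":0}]' 60
python3 - <<'E'
from h import *
a=snap("wrist","w7.png")
b=snap("side");p=b["p"][110:230,200:340];print(proj(b,(517,8,150)))
cv2.imwrite('pics/w7.png',np.hstack([cv2.resize(a["p"][90:300,150:370],(440,420)),cv2.resize(p,None,fx=2.5,fy=2.5)[:420] if 0 else cv2.resize(p,(360,420))])[:,:,::-1])
E
```

```text
time: 15.6
tcp_pos: [516.5, 9.2, 132.4]
tcp_rot: [[0.004, -0.087, 0.996], [-0.0, 0.996, 0.087], [-1.0, -0.001, 0.004]]
ft_force: [-0.4, -0.1, -0.5]
finger_gap: 0.6
time: 16.3
tcp_pos: [514.9, 9.4, 130.5]
tcp_rot: [[0.001, -0.087, 0.996], [0.0, 0.996, 0.087], [-1.0, 0.0, 0.001]]
ft_force: [2.4, 0.9, -0.2]
finger_gap: 0.15
(np.float64(225.9941219196503), np.float64(186.0463930136587))
```

View pics/w7.png

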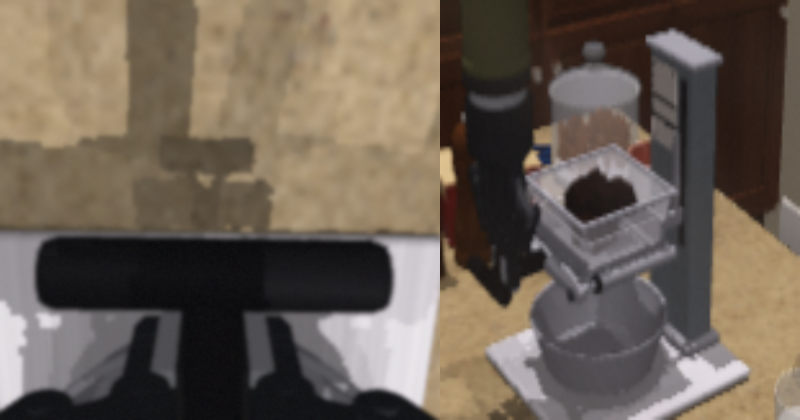

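Side view shows the fingers on the stem, and the opening of 13 mm matches the 14 mm stem. Pulling along −z of the tool.

```bash
python3 -c "
from h import *
t=snap('top');cv2.imwrite('pics/t_shut.png',t['p'][:,:,::-1]);print(get_state()['tcp_pos'])"
python3 -m pendant '[{"gripper":0,"delta_pos":[0,0,-0.01],"twist":0},{"gripper":0,"delta_pos":[0,0,-0.02],"twist":0},{"gripper":0,"delta_pos":[0,0,-0.03],"twist":0},{"gripper":0,"delta_pos":[0,0,-0.04],"twist":0},{"gripper":0,"delta_pos":[0,0,-0.05],"twist":0},{"gripper":0,"delta_pos":[0,0,-0.06],"twist":0},{"gripper":0,"delta_pos":[0,0,-0.07],"twist":0},{"gripper":0,"delta_pos":[0,0,-0.078],"twist":0},{"gripper":0,"delta_pos":[0,0,-0.086],"twist":0},{"gripper":0,"delta_pos":[0,0,-0.092],"twist":0},{"gripper":0,"delta_pos":[0,0,-0.095],"twist":0},{"gripper":0,"delta_pos":[0,0,-0.097],"twist":0},{"gripper":0,"delta_pos":[0,0,-0.097],"twist":0},{"gripper":0,"delta_pos":[0,0,-0.097],"twist":0},{"gripper":0,"delta_pos":[0,0,-0.097],"twist":0},{"gripper":0,"delta_pos":[0,0,-0.097],"twist":0}]'
python3 - <<'E'
from h import *
s=get_state();print(s["tcp_pos"],(np.array([514.9,9.4])-s["tcp_pos"][:2])@[.996,.087])
w=snap("wrist");t=snap("top","t_open.png");b=snap("side")
A=cv2.resize(w["p"][90:300,150:370],(400,382));B=cv2.resize(b["p"][130:230,205:325],(400,333))
T=cv2.resize(t["p"][100:220,170:270],(400,480))
C=np.zeros((600,800,3),np.uint8);C[:382,:400]=A;C[:480,400:]=T;D=cv2.resize(B,(260,216));C[384:,:260]=D
cv2.imwrite('pics/w8.png',C[:,:,::-1]);cv2.imwrite('pics/w_open.png',w["p"][:,:,::-1])
np.savez('wo.npz',R=w["R"],t=w["t"])
E
```

```text
[514.86419861   9.38879636 130.46552012]
time: 18.05
tcp_pos: [421.7, 2.3, 131.6]
tcp_rot: [[0.008, -0.086, 0.996], [0.003, 0.996, 0.086], [-1.0, 0.002, 0.008]]
ft_force: [7.7, 7.6, 1.8]
finger_gap: 0.15
[421.71242729   2.30993712 131.62561513] 93.4316578904603
```

View pics/w8.png

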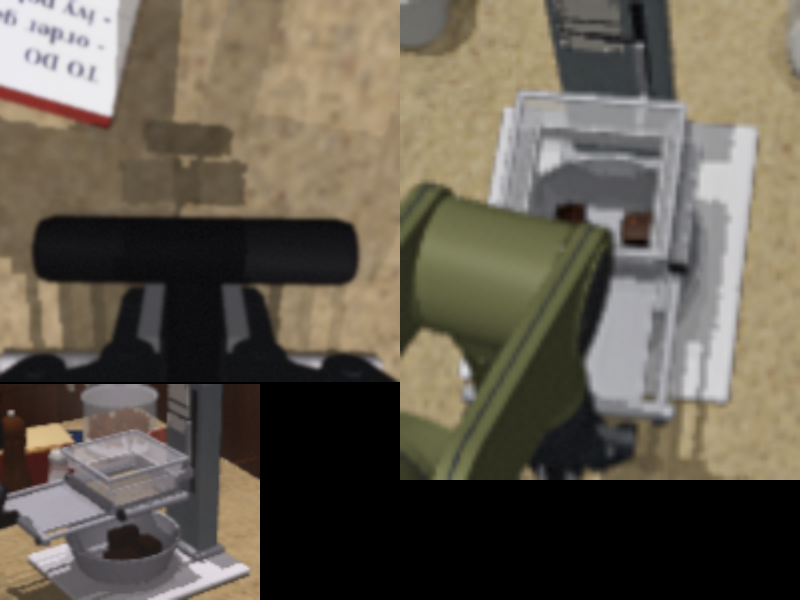

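Blocks are in the bowl and the crossbar sits unchanged against the fingers (no slip). Travel is 93.4 mm, so about 4.5 mm more, easing the sideways push.

```bash
python3 -m pendant '[{"gripper":0,"delta_pos":[0,0.001,-0.002],"twist":0},{"gripper":0,"delta_pos":[0,0.002,-0.0045],"twist":0},{"gripper":0,"delta_pos":[0,0.002,-0.0045],"twist":0},{"gripper":0,"delta_pos":[0,0.002,-0.0045],"twist":0},{"gripper":0,"delta_pos":[0,0.002,-0.0045],"twist":0},{"gripper":0,"delta_pos":[0,0.002,-0.0045],"twist":0}]'
python3 - <<'E'
from h import *
s=get_state();print((np.array([514.9,9.4])-s["tcp_pos"][:2])@[.996,.087])
w=snap("wrist");t=snap("top");b=snap("side")
g=cv2.cvtColor(w["p"],cv2.COLOR_RGB2GRAY)
g6=cv2.cvtColor(cv2.imread('pics/w6.png'),cv2.COLOR_BGR2GRAY)
print('bar now',g[195:260:2,220]);print('bar w6',g6[140:180:2,225])
cols=[255]
# gate along scale axis, s_y=35: intensity profile in top and side images, z=149 (gate top)
for nm,c in(('top',t),('side',b)):
  gg=cv2.cvtColor(c["p"],cv2.COLOR_RGB2GRAY)
  for y in(-40,-45):
    r=[]
    for xs in range(-90,-39,3):
        X=np.array([644,18.5,0])+xs*np.array([.996,.087,0])+y*np.array([-.087,.996,0]);X[2]=149
        u,v=proj(c,X);r.append(int(cv2.getRectSubPix(gg,(1,1),(float(u),float(v)))[0,0]))
    print(nm,y,r)
E
```

```text
time: 18.8
tcp_pos: [417.9, 2.3, 131.9]
tcp_rot: [[0.01, -0.087, 0.996], [-0.0, 0.996, 0.087], [-1.0, -0.001, 0.01]]
ft_force: [8.0, 1.9, 1.1]
finger_gap: 0.146
97.22198979405114
bar now [ 88  87  88  99 103  97  87  41  11  14  16  16  18  15  13  15  18  17
  14  15  13  14  11  15  10  45  69  51  25  16  21  20  20]
bar w6 [ 95  96  99 104 104  81  21  16  17  19  19  19  17  12  17  72 127 132
 127 127]
top -40 [171, 170, 169, 169, 170, 169, 165, 163, 147, 117, 88, 74, 79, 93, 108, 115, 158]
top -45 [172, 171, 171, 171, 171, 167, 165, 164, 141, 108, 82, 74, 81, 93, 118, 129, 158]
side -40 [170, 170, 169, 168, 165, 158, 150, 113, 75, 64, 69, 75, 76, 77, 91, 111, 127]
side -45 [169, 170, 170, 167, 163, 157, 147, 102, 72, 62, 64, 72, 73, 79, 97, 118, 130]
```

Run:
```python
from h import *
w=snap("wrist");sx=np.array([.996,.087,0]);S=np.array([644,18.5,0]);s=get_state()
for v in(209.5,227,244): print('bar now xs',(onz(w,220,v,150)-S)@sx)
d=np.array([520.32,7.5,252.27])-s["tcp_pos"]   # same orientation, w6 pose
R6=np.array([[.005,-.087,.996],[0,.996,.087],[-1,-.001,.005]]);T=np.array(w["tool_from_camera"])
o=R6@T[:3,3]+[520.32,7.5,252.27];w6=dict(w,R=(R6@T[:3,:3]).T);w6["t"]=-w6["R"]@o
for v in(151,160.5,170): print('bar shut xs',(onz(w6,225,v,150)-S)@sx)
a=cv2.imread('pics/t_open.png',0);b=cv2.cvtColor(snap("top")["p"],cv2.COLOR_RGB2GRAY);t=snap("top")
for y in(-40,-30):
  for g in(a,b):
    r=[]
    for xs in range(-84,-44,2):
        X=S+xs*sx+y*np.array([-.087,.996,0]);X[2]=149
        u,v=proj(t,X);r.append(int(cv2.getRectSubPix(g,(1,1),(float(u),float(v)))[0,0]))
    print(y,r)
print(s["ft_force"],s["tcp_pos"])
```

```text
bar now xs -259.3606581254355
bar now xs -250.54856161925497
bar now xs -241.61603275715106
bar shut xs -161.20874361360117
bar shut xs -153.06653502926136
bar shut xs -144.74276019421788
-40 [169, 168, 169, 169, 169, 167, 164, 162, 155, 135, 114, 93, 87, 83, 82, 83, 88, 97, 108, 116]
-40 [170, 170, 171, 171, 170, 168, 165, 163, 159, 146, 128, 105, 87, 74, 75, 79, 87, 97, 109, 112]
-30 [170, 170, 171, 171, 171, 168, 165, 164, 164, 164, 143, 122, 99, 85, 79, 82, 87, 96, 104, 110]
-30 [171, 171, 171, 171, 171, 168, 166, 164, 164, 165, 145, 121, 88, 71, 67, 76, 88, 97, 105, 111]
[8.80780372 1.42411605 2.30113236] [417.91737181   2.24412478 131.86930477]
```

Bar travel seen by the wrist camera is 97.5 mm, against 97.2 mm from kinematics. A nudge of 0.7 mm, then hand in.

```bash
python3 -m pendant '[{"gripper":0,"delta_pos":[0,0,-0.0007],"twist":0},{"gripper":0,"delta_pos":[0,0,-0.0007],"twist":0},{"gripper":0,"delta_pos":[0,0,-0.0007],"twist":0},{"gripper":0,"delta_pos":[0,0,-0.0007],"twist":0},{"gripper":0,"delta_pos":[0,0,-0.0007],"twist":0}]'
python3 - <<'E'
from h import *
s=get_state();print((np.array([514.9,9.4])-s["tcp_pos"][:2])@[.996,.087],s["ft_force"],s["finger_gap"])
print(hand_in())
E
```

```text
time: 19.6
tcp_pos: [417.2, 2.2, 131.8]
tcp_rot: [[0.01, -0.087, 0.996], [-0.0, 0.996, 0.087], [-1.0, -0.001, 0.01]]
ft_force: [7.9, 2.3, 1.4]
finger_gap: 0.15
97.93567467847649 [7.9094304  2.3456307  1.37504027] 0.15047523827151532
the job is handed in; nothing more can be done
None
```

I added two blocks from the board to the one already in the hopper, then pulled the gate out to its line. I handed in at 19.6 s with the gate still held open; two blocks stay on the board and I left the purple look-alike alone.

- **Weight:** with my hand off, the pointer settled at about 235–238 mm, between the heavy lines, which I measured at about 229 and 248 mm. That makes the portion roughly 140 g. After the first added block it read about 248–250 mm, right at the upper line. I took that as just short and added the second block.
- **Gate:** the last travel reading was 97.9 mm against the 98 mm of the line. Just before a final 0.7 mm nudge, the wrist camera gave 97.5 mm and the arm position 97.2 mm, and the crossbar had not slipped in the fingers.
- **Portion:** the pictures show the hopper empty and the blocks in the bowl. I could not make out every block there separately.
- **Not fully confirmed:** I did not see the engraved line itself level with the hopper's edge. It blends into the dark edge in the pictures, so the gate opening rests on the measured travel. The first pull met a sideways push of about 8 N on the tool, which I eased to about 2 N.

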